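# Free the length stop and push it home

## Robot

A 7-joint arm with a two-finger parallel gripper is mounted at the origin on the work surface; the furniture and walls round the work are solid. World frame = base frame: x ahead of the robot, y to its left, z up, the work surface at z = 0. Lengths are in m, angles in rad, forces in N, time in s.
With the tool pointing down it reaches from about 0.35 to 0.9 m from the base axis. Payload 7.2 kg.
Tool frame: the origin (TCP) lies midway between the tips of the shut fingers; the grasp point (between the pads) lies r.grip_point_offset behind it (r.grip_point_offset is the distance from the TCP to the grasp point, in m); z points along the fingers, y is the line along which they close (so a half turn about z gives the same grasp; the last joint's range is limited). The gripper opens to 88 mm and grips with 3 to 60 N. Pads are 20 mm wide; open, the fingers measure 115 mm over their backs; the gripper's body (75 mm by 178 mm) begins 61 mm behind the grasp point.
Start: joints at [-1.325, 0.411, -0.013, 1.596, 0.006, 1.134, -0.082], TCP at [0.193, 0.594, 0.223] pointing down, gripper open.
Joint ranges: [-2.95, 2.95], [-0.29, 1.99], [-1.47, 1.44], [0.14, 2.54], [-1.03, 4.17], [0.13, 1.85], [-2.86, 2.86]. Speed limits (rad/s): [2.39, 2.39, 3.01, 3.01, 3.14, 3.14, 3.14].

## Interface

Orientations are given as a rotation vector (axis times angle).
In Python, from rig import r, viewer, search_frame, outline_of, tip_of gives the robot as it stands.
- The arm moves only by the tool jog_arm, never from a script. Its arguments are lists of equal length, an entry for each row: "offset": the shift along the tool's x, y, z in mm, a list of three; "angular": the turn, a rotation vector about the tool's x, y, z in degrees, a list of three. In form: {"offset": [[tx, ty, tz], ...], "angular": [[ax, ay, az], ...]}. A call has 1 to 8 rows; each row is the pose to reach, as a shift and turn from the pose commanded when the call began, along the tool's axes at that moment; what a row does not reach only later rows make up. A row lasts 1/12 s, in which the tool goes at most 41.7 mm and 7.16 degrees, less where a joint would pass 70% of its speed; a pose out of reach is approached as far as the arm can. A call with a gripper value outside its range is refused whole. "fingers" is the gripper's target within -1 to 1 (shut at 1, half-way at 0, fully open at -1), set as the call begins (left out, the last holds). The fingers move at their own pace and stop on an object; the grip force is fixed at half the most. Time passes only in rows, so rows that repeat a pose let the fingers close. It gives the time, the measured TCP pose, the force, the opening and the grip force at its end, in the units of the state.
- r.state(): the state, without advancing time (a new reading comes with each control period).
- viewer.capture(name): name is "side" or "top"; returns (picture, depth): 420x560x3 uint8, red, green, blue; 420x560 float32, m along the optical axis (not along the pixel's ray), 0 where there is no reading.
- viewer.camera_info(name): a dict with "camera_matrix" (3x3 intrinsics, pixels), "origin" and "attitude" of the camera in the world. Camera axes: x right, y down, z forward; pixel columns grow to the right and rows downward; lengths in m; the calibration is good to about 2 mm. A picture is of the moment at which its call begins. camera_info takes no time and is no camera call.
- r.hand_in(): hands the job in; it is judged then, once.
Trained networks look in the newest picture that a camera, given by its name, has taken for a name from the list of things; names that differ only in an ending like _2 or _b are one class to them, and where a whole thing is asked for, a point or a joint stands for the part that bears it (a point fixed in the world has none). Each returns a list of dicts, best first, with "confidence" (0 to 1); they miss things now and then, are a little off and sometimes report something else, mostly with a low value. They report only what shows in the picture. A call takes as long as a camera call.
- search_frame(camera, target): "xy" ([column, row] in pixels, amid what is visible of it).
- outline_of(camera, target): "region" (420x560 bool, what is visible of it) and "xy" ([column, row] in pixels, amid what is visible of it).
- tip_of(camera, target): "xy" ([column, row] in pixels: a listed point, or the origin of a listed thing).
The state is a dict: "time_s": time; "qpos": joint angles; "joint_vel": joint speeds; "effort": joint torques, N m; "tool_pos": TCP position; "ee_rot": TCP orientation; "ft_force": force on the tool from outside, world axes, zero at the start; "ft_torque": the same for the moment, N m; "opening": finger opening in m; "gripper_force": force on a finger pad.
Only numpy, scipy, OpenCV 4.12 (cv2) and the standard library are available. Lean on these libraries where they do the work, as an engineer would, in place of code of your own. Each camera call takes 0.05 s, during which the arm holds its last target. There are 200 camera calls.

## Task

The sliding stop bar on the wooden block is locked by the clamp lever on top, and nobody knows whether its stud has a right-hand or a left-hand thread. Try the lever lightly both ways without forcing it, swing it as far as it goes in the direction that gives so that the bar is free, then push the upright end plate until the bar is fully home against the block. Leave the lever loosened and do not disturb the screwdriver and the chuck key lying nearby.

Things in the scene. Friction and masses are not known exactly. Their poses are not given: they have to be found in the camera images.
- lever_axis (a point): on the upright axis of the clamp lever, 70 mm above the table, over a brown wooden block 84 x 84 mm, its top at 46 mm, on a fixed plywood board 130 x 130 x 10 mm. The axes of this point are those of the fixed stop: z up; the stop bar's end plate sticks out on its +y side; the tight lever points to its -x.
- lever_knob (a point): upright dark steel knob at the free end of the clamp lever, 17 mm across, 72 to 101 mm above the table, free to push or pinch; this point is on its centre line at 87 mm, 85 mm from the lever's axis. The lever arm is an 11 mm round bar 51 to 63 mm above the table; its hub reaches 76 mm.
- clamp_lever (a joint): lever angle, rad, counter-clockwise from above; tight near 0. One way (tightening) it stops dead 0.07 to 0.15 rad from 0; the other way (loosening) it turns on to a stop at 0.65. Which way loosens differs from start to start, cannot be seen and must be tried: about 3 N at the knob turns it, 9 N or more without movement means the wrong way. Past 0.45 rad the bar is free. It stays where it is left.
- stop_bar (a joint): how far the stop bar is pushed in along -y of the stop, m: near 0 as found, 0.05 fully home (end plate against the steel guide on the block). With the lever tight it moves only 1 to 3 mm; once free it takes about 3 N and stays where it is left.
- end_plate (a point): centre of the upright pale wooden end plate on the bar's outer end: 60 mm wide (x of the stop), 14 mm thick (y of the stop), 14 to 120 mm above the table (this point at 67 mm); only its upper part stands clear above the lever. Push its outer face towards -y of the stop. Its centre is 102 mm from the lever axis as found, 52 mm when home.
- screwdriver: screwdriver with red handle, 195 mm long, 22 mm high, lying beside the stop; origin under its centre (leave it alone)
- chuck_key: black drill chuck key, 85 x 72 x 18 mm; origin under its centre (leave it alone)

How it is judged:
By the outcome, as a careful person would: the job done as asked, in the order asked, and still so for the second after the job is handed in, with the robot touching nothing.
It also fails if it takes over 58 s, if anything falls off the work surface, if the arm or the gripper's body presses on something with over 40 N, if the wrist force passes 120 N, or if a joint passes its speed limit or range.

## Working session

There is one attempt and no reset: what is moved stays moved. The work goes in short steps, Python scripts to look and compute and a tool call to move; the robot and the scene stay as the last step left them, time stands still between calls to the robot, and variables do not carry over. Pictures are saved under pics/ and viewed, at most 10 in all, crops included, and the job is handed in when it is done.

Besides the shell and the picture viewer there is one more tool, called as name(argument=value, ...) on one line, values as JSON. jog_arm: Moves the arm, as the interface text tells. Its arguments: {"type":"object","properties":{"offset":{"type":"array","items":{"type":"array","items":{"type":"number"}}},"angular":{"type":"array","items":{"type":"array","items":{"type":"number"}}},"fingers":{"type":"number"}},"required":["offset","angular"]}

```bash
ls; mkdir -p pics; cat > h.py <<'E'
from rig import r, viewer, search_frame, outline_of, tip_of
import numpy as np, cv2
from scipy.spatial.transform import Rotation as R
def cam(n):
    i=viewer.camera_info(n);A=np.array(i["attitude"],float)
    A=A if A.shape==(3,3) else R.from_rotvec(A).as_matrix()
    return np.array(i["camera_matrix"]),np.array(i["origin"]),A
def on_plane(n,uv,z):
    K,o,A=cam(n); d=A@np.linalg.solve(K,[uv[0],uv[1],1]); return o+d*(z-o[2])/d[2]
E
python3 - <<'E'
from h import *
print(viewer.camera_info("top"))
print(viewer.camera_info("side"))
for n in("top","side"):
    p,d=viewer.capture(n); cv2.imwrite(f"pics/{n}0.png",p[...,::-1])
    for t,z in(("lever_axis",.07),("lever_knob",.087),("end_plate",.067),("screwdriver",0),("chuck_key",0)):
        for q in tip_of(n,t)[:2]: print(n,t,q["xy"],round(q["confidence"],2),on_plane(n,q["xy"],z).round(4))
s=r.state();print(s["tool_pos"],s["ee_rot"],s["ft_force"],s["time_s"],r.grip_point_offset)
E
```

```text
pics
{'camera_matrix': array([[381.64939072,   0.        , 279.81825578],
       [  0.        , 381.64939072, 209.22911833],
       [  0.        ,   0.        ,   1.        ]]), 'origin': array([0.34169268, 0.02537765, 0.91246196]), 'attitude': array([-2.14917928,  2.06495139, -0.23368253])}
{'camera_matrix': array([[446.08427124,   0.        , 284.83609885],
       [  0.        , 446.08427124, 209.14085107],
       [  0.        ,   0.        ,   1.        ]]), 'origin': array([ 0.16470894, -0.74391084,  0.75497988]), 'attitude': array([-2.21244945,  0.44519253, -0.22969983])}
top lever_axis [218.1, 207.4] 0.91 [0.5269 0.1663 0.07  ]
top lever_axis [384.8, 245.8] 0.64 [ 0.4548 -0.2093  0.07  ]
top lever_knob [230.3, 237.7] 0.57 [0.4568 0.1319 0.087 ]
top end_plate [176.6, 225.0] 0.55 [0.4834 0.2567 0.067 ]
top screwdriver [280.3, 204.8] 0.97 [0.555 0.026 0.   ]
top chuck_key [387.4, 244.3] 0.64 [ 0.4681 -0.2351  0.    ]
side lever_axis [271.9, 179.1] 0.61 [0.5253 0.1702 0.07  ]
side lever_knob [247.3, 187.2] 0.87 [0.445  0.1376 0.087 ]
side end_plate [245.8, 165.4] 0.61 [0.484  0.2639 0.067 ]
side end_plate [271.7, 179.5] 0.49 [0.5257 0.1726 0.067 ]
side chuck_key [315.4, 315.4] 0.61 [ 0.462  -0.2317  0.    ]
[0.19296808 0.59447012 0.22265095] [4.90944944e-01 3.10298994e+00 7.75352174e-05] [-0.54936502 -0.00919034 -0.43592246] 0.6 0.0187
```

View pics/top0.png

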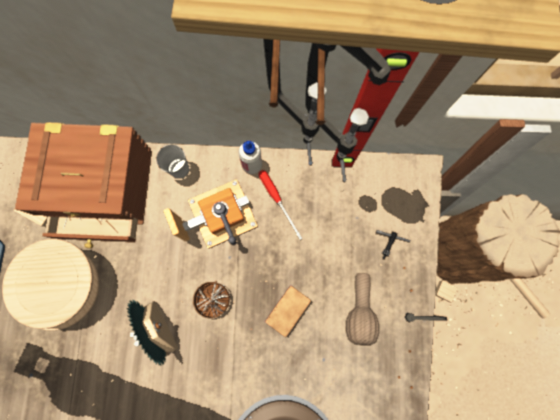

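View pics/side0.png

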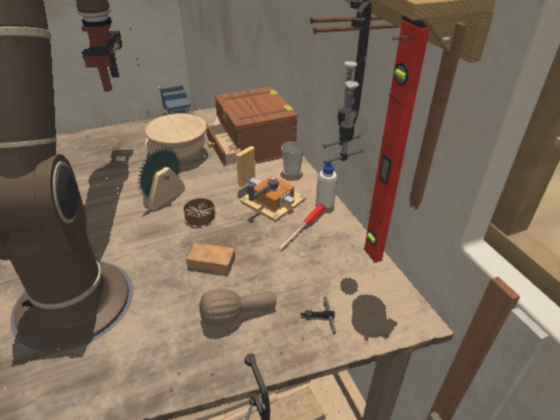

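The top view shows the hub near (220,209), the knob near (233,240) and the plate near (172,222). The screwdriver is on the far side, and the chuck key is well away at (390,242). Next I'll refine these positions with depth.

```bash
cat >> h.py <<'E'
def cloud(n):
    p,d=viewer.capture(n);K,o,A=cam(n)
    v,u=np.mgrid[:420,:560]
    c=np.stack([u,v,np.ones_like(u)],-1)@np.linalg.inv(K).T*d[...,None]
    P=c@A.T+o; P[d==0]=np.nan; return p,P
E
python3 - <<'E'
from h import *
ax=np.array([.5265,.168]); 
for n in("top","side"):
    p,P=cloud(n)
    Q=P.reshape(-1,3); Q=Q[~np.isnan(Q[:,0])]
    def near(c,rad,z0,z1):
        m=(np.hypot(*(Q[:,:2]-c).T)<rad)&(Q[:,2]>z0)&(Q[:,2]<z1); return Q[m]
    a=near([.484,.26],.06,.112,.13); k=near([.45,.133],.03,.09,.11); hb=near(ax,.03,.07,.085)
    b=near(ax,.07,.040,.049)
    for nm,x in(("plate",a),("knob",k),("hub",hb)): print(n,nm,len(x),x.mean(0).round(4) if len(x) else "", x.min(0).round(3) if len(x) else '',x.max(0).round(3) if len(x) else '')
    if len(a)>5: print(cv2.minAreaRect((a[:,:2]*1000).astype(np.float32)))
    if len(b)>5: print("block",cv2.minAreaRect((b[:,:2]*1000).astype(np.float32)))
    path=np.linspace([.193,.594],[.45,.133],30)
    for c in path[::4]: 
        x=near(c,.12,.0,.4); print(c.round(2),x[:,2].max().round(3) if len(x) else None,end=" ")
    print()
    reg=[(t,tip_of(n,t)) for t in("lever_axis","lever_knob","end_plate")]
    print([(t,[on_plane(n,q["xy"],z)[:2].round(4) for q in g[:1]]) for (t,g),z in zip(reg,(.07,.087,.067))])
    cv2.imwrite(f"pics/{n}1.png",cv2.resize(p[150:270,150:310] if n=="top" else p[130:230,210:340],None,fx=4,fy=4,interpolation=2)[...,::-1])
E
```

```text
top plate 193 [0.4817 0.256  0.1175] [0.454 0.239 0.113] [0.511 0.275 0.122]
top knob 46 [0.4508 0.1287 0.0964] [0.444 0.121 0.091] [0.459 0.136 0.1  ]
top hub 15 [0.5276 0.1661 0.0739] [0.523 0.162 0.071] [0.532 0.17  0.077]
((482.4893798828125, 256.7860107421875), (59.83561706542969, 14.308977127075195), 27.121116638183594)
block ((527.791748046875, 166.65696716308594), (84.17449188232422, 89.53955841064453), 26.741819381713867)
[0.19 0.59] 0.092 [0.23 0.53] 0.093 [0.26 0.47] 0.093 [0.3 0.4] 0.153 [0.33 0.34] 0.153 [0.37 0.28] 0.153 [0.41 0.21] 0.122 [0.44 0.15] 0.122 
[('lever_axis', [array([0.5325, 0.166 ])]), ('lever_knob', [array([0.4542, 0.1295])]), ('end_plate', [array([0.4754, 0.2577])])]
side plate 90 [0.479  0.2541 0.1173] [0.452 0.237 0.112] [0.508 0.272 0.121]
side knob 34 [0.4485 0.1262 0.0963] [0.442 0.12  0.091] [0.457 0.135 0.101]
side hub 12 [0.525  0.1662 0.0738] [0.521 0.162 0.07 ] [0.529 0.173 0.077]
((479.581787109375, 255.68016052246094), (61.57944107055664, 16.048425674438477), 26.745088577270508)
block ((525.1478271484375, 165.0064239501953), (84.81591796875, 92.12283325195312), 26.581832885742188)
[0.19 0.59] 0.4 [0.23 0.53] 0.4 [0.26 0.47] 0.4 [0.3 0.4] 0.15 [0.33 0.34] 0.152 [0.37 0.28] 0.15 [0.41 0.21] 0.121 [0.44 0.15] 0.121 
[('lever_axis', [array([0.5229, 0.1772])]), ('lever_knob', [array([0.4474, 0.1292])]), ('end_plate', [array([0.4906, 0.2684])])]
```

View pics/top1.png

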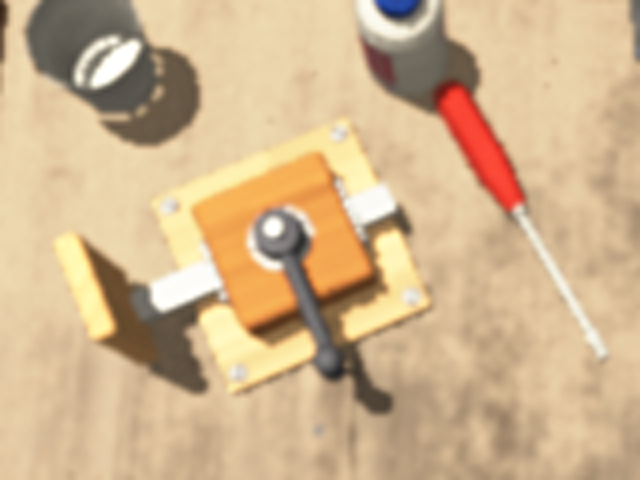

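jog_arm(offset=[[-28,-26,0],[-56,-52,0],[-84,-78,0],[-112,-104,0],[-140,-130,0],[-168,-156,0],[-196,-182,0],[-224,-208,0]], angular=[[0,0,-3],[0,0,-6],[0,0,-9],[0,0,-12],[0,0,-15],[0,0,-18],[0,0,-21],[0,0,-24]], fingers=0.2)

```text
time_s: 1.67
tool_pos: [0.3424, 0.3258, 0.2229]
ee_rot: [-0.169, 3.137, 0.001]
ft_force: [0.6, 0.5, -0.2]
opening: 0.0384
gripper_force: 0.0
```

```bash
cat >> h.py <<'E'
AX=np.array([.5265,.166]);YAW=np.deg2rad(26.8)
SX=np.array([np.cos(YAW),np.sin(YAW)]);SY=np.array([-SX[1],SX[0]])
def goal(sx,sy,z,yang=None):
    """offset (mm) and turn (deg) in the tool frame to stop coordinates sx,sy, tool y at world angle yang"""
    s=r.state();p=np.array(s["tool_pos"]);M=R.from_rotvec(s["ee_rot"])
    g=np.r_[AX+sx*SX+sy*SY,z]
    a=YAW+np.pi/2 if yang is None else yang
    y=np.array([np.cos(a),np.sin(a),0]);zt=np.array([0,0,-1.]);T=R.from_matrix(np.c_[np.cross(y,zt),y,zt])
    print("off",(M.inv().apply(g-p)*1000).round(1),"turn",np.rad2deg((M.inv()*T).as_rotvec()).round(1))
    f=np.array(s["ft_force"]);d=p[:2]-AX
    print("stop xy",(d@SX*1e3).round(1),(d@SY*1e3).round(1),"z",p[2].round(4),"F stop",(f[:2]@SX).round(2),(f[:2]@SY).round(2),f[2].round(2),"open",s["opening"],"t",s["time_s"],"q",np.round(s["qpos"],2))
E
python3 -c "
from h import *
goal(-.085,0,.2)"
```

```text
off [ -86.3 -208.6   22.8] turn [  0.    0.  -20.6]
stop xy -92.3 225.6 z 0.2229 F stop 0.75 0.14 -0.17 open 0.03842925076421202 t 1.6667 q [-0.9   0.15  0.04  1.95 -0.01  1.04  0.82]
```

jog_arm(offset=[[-14,-35,4],[-29,-70,8],[-43,-105,12],[-58,-140,16],[-72,-174,20],[-86,-208,22],[-86,-208,22]], angular=[[0,0,-4],[0,0,-8],[0,0,-12],[0,0,-16],[0,0,-19],[0,0,-20.6],[0,0,-20.6]])

```text
time_s: 2.25
tool_pos: [0.4518, 0.1228, 0.2007]
ee_rot: [-0.713, 3.059, -0.004]
ft_force: [-0.0, -0.7, -0.2]
opening: 0.0352
gripper_force: 0.0
```

```bash
python3 -c "
from h import *
goal(-.085,0,.077)"
```

```text
off [ -1.    5.2 123.7] turn [-0.2  0.  -0.6]
stop xy -86.1 -4.9 z 0.2007 F stop -0.34 -0.57 -0.21 open 0.03519648172859192 t 2.25 q [-0.55  0.16  0.2   2.   -0.04  0.98  1.7 ]
```

jog_arm(offset=[[-1,5,25],[-1,5,55],[-1,5,85],[-1,5,108],[-1,5,118],[-1,5,123],[-1,5,123],[-1,5,123]], angular=[[0,0,-0.6],[0,0,-0.6],[0,0,-0.6],[0,0,-0.6],[0,0,-0.6],[0,0,-0.6],[0,0,-0.6],[0,0,-0.6]])

```text
time_s: 2.92
tool_pos: [0.4485, 0.1349, 0.0785]
ee_rot: [-0.739, 3.052, 0.0]
ft_force: [-0.8, -0.0, 0.2]
opening: 0.0355
gripper_force: 0.0
```

```bash
python3 -c "
from h import *
goal(-.085,0,.077)
for n in('side','top'):
  p,P=cloud(n)
  cv2.imwrite(f'pics/{n}2.png',cv2.resize(p[90:230,200:340],None,fx=4,fy=4,interpolation=2)[...,::-1])"
```

```text
off [ 1.4 -7.4  1.5] turn [-0.   0.1  0.4]
stop xy -83.7 7.4 z 0.0785 F stop -0.72 0.36 0.16 open 0.03551630896425844 t 2.9167 q [-0.53  0.34  0.17  2.12 -0.09  0.68  1.74]
```

View pics/side2.png

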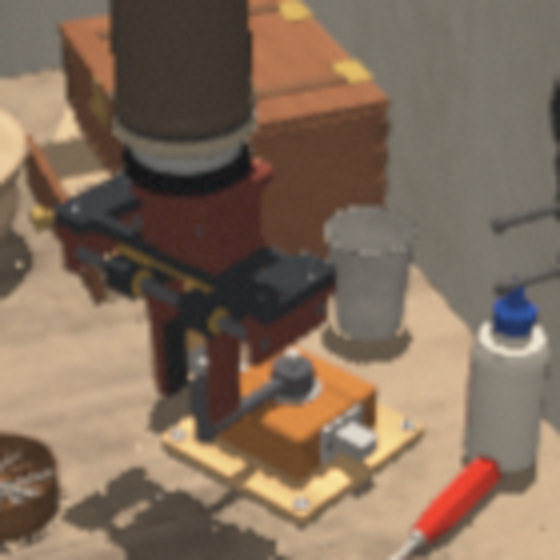

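The fingers straddle the knob, and the −y finger is about 2 mm from it. I'll try the clockwise direction (+y) first, gently.

jog_arm(offset=[[0,0.5,0],[0,1,0],[0,1.5,0],[0,2,0],[0,2.5,0],[0,3,0],[0,3,0],[0,3,0]], angular=[[0,0,0],[0,0,0],[0,0,0],[0,0,0],[0,0,0],[0,0,0],[0,0,0],[0,0,0]])

```text
time_s: 3.68
tool_pos: [0.4464, 0.1373, 0.0776]
ee_rot: [0.739, -3.053, -0.0]
ft_force: [0.5, -0.2, -0.0]
opening: 0.0351
gripper_force: 0.0
```

```bash
python3 -c "
from h import *
goal(-.085,.01,.077)"
```

```text
off [ 0.5 -0.5  0.6] turn [ 0.  -0.   0.4]
stop xy -84.5 10.5 z 0.0776 F stop 0.33 -0.42 -0.03 open 0.0350854857865137 t 3.6833 q [-0.54  0.34  0.17  2.12 -0.09  0.68  1.73]
```

jog_arm(offset=[[0,0.5,0],[0,1,0],[0,1.5,0],[0,2,0],[0,2,0],[0,2,0]], angular=[[0,0,0],[0,0,0],[0,0,0],[0,0,0],[0,0,0],[0,0,0]])

```text
time_s: 4.18
tool_pos: [0.4457, 0.1387, 0.0776]
ee_rot: [-0.739, 3.053, -0.001]
ft_force: [1.1, -2.3, -1.4]
opening: 0.0349
gripper_force: 1.3
```

```bash
python3 -c "
from h import *
goal(-.085,.01,.077)"
```

```text
off [ 0.5 -2.1  0.6] turn [-0.   0.   0.4]
stop xy -84.5 12.1 z 0.0776 F stop -0.11 -2.56 -1.35 open 0.03488675523914246 t 4.1833 q [-0.54  0.34  0.17  2.13 -0.09  0.68  1.73]
```

jog_arm(offset=[[0,0.5,0],[0,1,0],[0,1.5,0],[0,2,0],[0,2,0],[0,2,0]], angular=[[0,0,0],[0,0,0],[0,0,0],[0,0,0],[0,0,0],[0,0,0]])

```text
time_s: 4.68
tool_pos: [0.4444, 0.1408, 0.0776]
ee_rot: [0.739, -3.053, -0.0]
ft_force: [-0.2, -1.9, 0.5]
opening: 0.0354
gripper_force: 1.1
```

```bash
python3 -c "
from h import *
goal(-.085,.01,.077)"
```

```text
off [ 0.4 -4.5  0.6] turn [ 0.  -0.   0.4]
stop xy -84.6 14.5 z 0.0776 F stop -1.03 -1.58 0.48 open 0.0353586601464417 t 4.6833 q [-0.55  0.34  0.16  2.13 -0.09  0.68  1.72]
```

jog_arm(offset=[[0,0.7,0],[0,1.4,0],[0,2,0],[0,2.7,0],[0,3.4,0],[0,4,0],[0,4,0]], angular=[[0,0,0],[0,0,0],[0,0,0],[0,0,0],[0,0,0],[0,0,0],[0,0,0]])

```text
time_s: 5.27
tool_pos: [0.4425, 0.1444, 0.0776]
ee_rot: [0.739, -3.053, -0.0]
ft_force: [-1.0, -3.7, 0.3]
opening: 0.0351
gripper_force: 1.0
```

```bash
python3 -c "
from h import *
goal(-.085,.01,.077)"
```

```text
off [ 0.4 -8.6  0.6] turn [ 0.  -0.   0.4]
stop xy -84.7 18.6 z 0.0776 F stop -2.51 -2.85 0.3 open 0.035069993831281496 t 5.2667 q [-0.55  0.34  0.16  2.13 -0.09  0.68  1.71]
```

jog_arm(offset=[[0,0.6,0],[0,1.2,0],[0,1.8,0],[0,2.4,0],[0,3,0],[0,3,0]], angular=[[0,0,0],[0,0,0],[0,0,0],[0,0,0],[0,0,0],[0,0,0]])

```text
time_s: 5.77
tool_pos: [0.4413, 0.1472, 0.0776]
ee_rot: [0.74, -3.053, -0.0]
ft_force: [0.2, -2.9, 0.2]
opening: 0.0349
gripper_force: 1.0
```

```bash
python3 -c "
from h import *
goal(-.085,.01,.077)"
```

```text
off [  0.5 -11.6   0.6] turn [ 0.  -0.   0.4]
stop xy -84.6 21.6 z 0.0776 F stop -1.13 -2.67 0.25 open 0.03488639757610887 t 5.7667 q [-0.56  0.34  0.16  2.13 -0.09  0.68  1.7 ]
```

jog_arm(offset=[[0,0.6,0],[0,1.2,0],[0,1.8,0],[0,2.4,0],[0,3,0],[0,3.6,0],[0,4,0],[0,4,0]], angular=[[0,0,0],[0,0,0],[0,0,0],[0,0,0],[0,0,0],[0,0,0],[0,0,0],[0,0,0]])

```text
time_s: 6.43
tool_pos: [0.4396, 0.1508, 0.0776]
ee_rot: [-0.74, 3.053, 0.0]
ft_force: [1.0, -2.8, -0.8]
opening: 0.0354
gripper_force: 1.0
```

```bash
python3 -c "
from h import *
goal(-.085,.01,.077)
for t in ('top','side'):
  viewer.capture(t)
  for q in tip_of(t,'lever_knob')[:2]: 
    d=on_plane(t,q['xy'],.087)[:2]-AX; print(t,q['confidence'],d@SX,d@SY)"
```

```text
off [  0.7 -15.6   0.6] turn [0.  0.  0.4]
stop xy -84.4 25.6 z 0.0776 F stop -0.33 -2.94 -0.84 open 0.035350978997241746 t 6.4333 q [-0.57  0.34  0.16  2.13 -0.08  0.68  1.7 ]
side 0.49 -0.09370704225160238 0.0070297204897945016
```

Clockwise has given at about 3 N past 0.165 rad, so that looks like the loosening direction. The task asks for both ways, so I'll also try the other way lightly.

jog_arm(offset=[[0,-6,0],[0,-12,0],[0,-16,0],[0,-19,0],[0,-22,0],[0,-25,0],[0,-28,0],[0,-28,0]], angular=[[0,0,0],[0,0,0],[0,0,0],[0,0,0],[0,0,0],[0,0,0],[0,0,0],[0,0,0]])

```text
time_s: 7.3
tool_pos: [0.4521, 0.1251, 0.0775]
ee_rot: [0.739, -3.053, 0.0]
ft_force: [-1.1, 0.8, -0.5]
opening: 0.0353
gripper_force: 0.8
```

jog_arm(offset=[[0,-1,0],[0,-2,0],[0,-3,0],[0,-4,0],[0,-4,0],[0,-4,0]], angular=[[0,0,0],[0,0,0],[0,0,0],[0,0,0],[0,0,0],[0,0,0]])

```text
time_s: 7.8
tool_pos: [0.4544, 0.1221, 0.0777]
ee_rot: [-0.739, 3.053, -0.0]
ft_force: [-3.0, 0.6, -0.4]
opening: 0.035
gripper_force: 1.1
```

```bash
python3 -c "
from h import *
goal(-.085,.01,.077)"
```

```text
off [ 0.7 16.7  0.7] turn [-0.   0.   0.4]
stop xy -84.2 -6.7 z 0.0777 F stop -2.42 1.89 -0.43 open 0.03500760010517508 t 7.8 q [-0.51  0.35  0.17  2.12 -0.09  0.68  1.77]
```

jog_arm(offset=[[0,-0.6,0],[0,-1.2,0],[0,-1.8,0],[0,-2.4,0],[0,-3,0],[0,-3,0]], angular=[[0,0,0],[0,0,0],[0,0,0],[0,0,0],[0,0,0],[0,0,0]])

```text
time_s: 8.3
tool_pos: [0.4556, 0.1193, 0.0776]
ee_rot: [-0.739, 3.053, -0.0]
ft_force: [-2.5, 1.9, -0.1]
opening: 0.0352
gripper_force: 1.2
```

jog_arm(offset=[[0,-0.5,0],[0,-1,0],[0,-1.5,0],[0,-2,0],[0,-2,0]], angular=[[0,0,0],[0,0,0],[0,0,0],[0,0,0],[0,0,0]])

```text
time_s: 8.72
tool_pos: [0.4566, 0.1176, 0.0777]
ee_rot: [-0.739, 3.053, -0.0]
ft_force: [-3.1, 1.5, -0.5]
opening: 0.0351
gripper_force: 1.2
```

jog_arm(offset=[[0,-0.5,0],[0,-1,0],[0,-1.5,0],[0,-2,0],[0,-2,0]], angular=[[0,0,0],[0,0,0],[0,0,0],[0,0,0],[0,0,0]])

```text
time_s: 9.13
tool_pos: [0.4574, 0.1158, 0.0777]
ee_rot: [-0.739, 3.053, -0.0]
ft_force: [-2.1, 1.0, -1.0]
opening: 0.0349
gripper_force: 1.2
```

jog_arm(offset=[[0,-0.5,0],[0,-1,0],[0,-1.5,0],[0,-1.5,0]], angular=[[0,0,0],[0,0,0],[0,0,0],[0,0,0]])

```text
time_s: 9.47
tool_pos: [0.458, 0.1147, 0.0777]
ee_rot: [0.739, -3.053, -0.0]
ft_force: [-3.9, 1.6, 0.7]
opening: 0.0354
gripper_force: 1.9
```

jog_arm(offset=[[0,-0.5,0],[0,-1,0],[0,-1.5,0],[0,-1.5,0]], angular=[[0,0,0],[0,0,0],[0,0,0],[0,0,0]])

```text
time_s: 9.8
tool_pos: [0.4585, 0.1138, 0.0776]
ee_rot: [0.74, -3.053, -0.001]
ft_force: [-3.9, 3.4, 1.2]
opening: 0.0348
gripper_force: 2.8
```

jog_arm(offset=[[0,-0.5,0],[0,-1,0],[0,-1,0]], angular=[[0,0,0],[0,0,0],[0,0,0]])

```text
time_s: 10.05
tool_pos: [0.4588, 0.1133, 0.0776]
ee_rot: [0.74, -3.053, -0.002]
ft_force: [-4.9, 4.8, 1.0]
opening: 0.0353
gripper_force: 3.5
```

```bash
python3 -c "
from h import *
goal(-.085,.01,.077)"
```

```text
off [ 0.6 26.5  0.7] turn [ 0.1 -0.   0.5]
stop xy -84.2 -16.5 z 0.0776 F stop -2.21 6.53 1.0 open 0.0352905921939501 t 10.05 q [-0.49  0.35  0.17  2.11 -0.09  0.69  1.8 ]
```

It stops dead near −0.08 rad with the force rising to 6.5 N, so counter-clockwise tightens and clockwise loosens. Swinging it clockwise now.

jog_arm(offset=[[0,8,0],[0,16,0],[0,20,0],[0,23.5,0],[0.5,27,0],[0,31,0],[-0.7,35,0],[-1.7,39,0]], angular=[[0,0,0],[0,0,0],[0,0,0],[0,0,0],[0,0,0],[0,0,3],[0,0,6],[0,0,8.5]])

```text
time_s: 10.72
tool_pos: [0.4433, 0.1475, 0.0778]
ee_rot: [-0.506, 3.1, -0.001]
ft_force: [0.7, -2.7, 0.6]
opening: 0.0351
gripper_force: 1.5
```

```bash
cat >> h.py <<'E'
def lev(th,lead=9):
    print(th,end=" ");goal((-85*np.cos(th)+lead*np.sin(th))/1e3,(85*np.sin(th)+lead*np.cos(th))/1e3,.077,YAW+np.pi/2-th)
E
python3 -c "
from h import *
lev(.4);lev(.65)"
```

```text
0.4 off [-4.8 21.4  0.8] turn [-0.   0.1 14.6]
stop xy -82.6 20.9 z 0.0778 F stop -0.6 -2.72 0.64 open 0.03507386648372818 t 10.7167 q [-0.59  0.34  0.2   2.13 -0.1   0.68  1.57]
0.65 off [-14.7  40.2   0.8] turn [-0.   0.1 29. ]
stop xy -82.6 20.9 z 0.0778 F stop -0.6 -2.72 0.64 open 0.03507386648372818 t 10.7167 q [-0.59  0.34  0.2   2.13 -0.1   0.68  1.57]
```

jog_arm(offset=[[-0.8,4,0],[-1.6,8,0],[-2.6,12,0],[-3.6,16,0],[-4.8,20,0],[-6.2,24,0],[-7.8,28,0],[-9.3,31,0]], angular=[[0,0,2.5],[0,0,5],[0,0,8],[0,0,11],[0,0,14],[0,0,17],[0,0,20],[0,0,22]])

```text
time_s: 11.38
tool_pos: [0.4418, 0.1799, 0.0777]
ee_rot: [0.095, 3.14, -0.001]
ft_force: [0.6, -2.4, 2.0]
opening: 0.0349
gripper_force: 1.5
```

```bash
python3 -c "
from h import *
lev(.65)"
```

```text
0.65 off [-2.1 10.5  0.7] turn [-0.  0.  7.]
stop xy -69.4 50.6 z 0.0777 F stop -0.54 -2.37 2.0 open 0.03487008692667992 t 11.3833 q [-0.72  0.36  0.28  2.11 -0.15  0.69  1.17]
```

jog_arm(offset=[[-0.3,2,0],[-0.7,4,0],[-1.2,6,0],[-1.6,8,0],[-1.9,9,0],[-2.1,10,0],[-2.1,10,0]], angular=[[0,0,1.5],[0,0,3],[0,0,4.5],[0,0,6],[0,0,7],[0,0,7],[0,0,7]])

```text
time_s: 11.97
tool_pos: [0.444, 0.1899, 0.0775]
ee_rot: [-0.28, -3.128, 0.001]
ft_force: [-1.1, -2.0, 1.7]
opening: 0.0351
gripper_force: 1.2
```

jog_arm(offset=[[0,0.7,0],[0,1.5,0],[0,1.5,0]], angular=[[0,0,0],[0,0,0],[0,0,0]])

```text
time_s: 12.22
tool_pos: [0.4443, 0.1915, 0.0775]
ee_rot: [-0.281, -3.128, 0.0]
ft_force: [-1.5, -1.6, 0.2]
opening: 0.0355
gripper_force: 1.3
```

```bash
python3 -c "
from h import *
lev(.65)"
```

```text
0.65 off [-0.4 -1.2  0.5] turn [-0.  -0.   0.2]
stop xy -61.9 59.8 z 0.0775 F stop -2.02 -0.77 0.16 open 0.03549741162631554 t 12.2167 q [-0.76  0.37  0.31  2.09 -0.17  0.7   1.06]
```

Not against the stop yet, so I'll continue.

jog_arm(offset=[[0,0.7,0],[0,1.5,0],[0,1.5,0],[0,1.5,0]], angular=[[0,0,0],[0,0,0],[0,0,0],[0,0,0]])

```text
time_s: 12.55
tool_pos: [0.4446, 0.1926, 0.0775]
ee_rot: [-0.282, -3.128, 0.001]
ft_force: [-3.8, -4.6, 0.4]
opening: 0.0351
gripper_force: 2.1
```

jog_arm(offset=[[0,0.7,0],[0,1.5,0],[0,1.5,0],[0,1.5,0]], angular=[[0,0,0],[0,0,0],[0,0,0],[0,0,0]])

```text
time_s: 12.88
tool_pos: [0.4446, 0.1929, 0.0774]
ee_rot: [-0.283, -3.127, 0.003]
ft_force: [-3.3, -7.7, 3.0]
opening: 0.0349
gripper_force: 4.1
```

```bash
python3 -c "
from h import *
lev(.65)"
```

```text
0.65 off [-0.4 -2.6  0.4] turn [-0.1 -0.1  0.1]
stop xy -61.0 60.9 z 0.0774 F stop -6.39 -5.4 3.03 open 0.0349312750136296 t 12.8833 q [-0.76  0.38  0.31  2.09 -0.17  0.7   1.05]
```

Against the loosened stop. I'll re-centre the fingers off the knob and lift.

jog_arm(offset=[[0,-6,0],[0,-14,0],[0,-14,0],[0,-14,-15],[0,-14,-45],[0,-14,-80],[0,-14,-110],[0,-14,-120]], angular=[[0,0,0],[0,0,0],[0,0,0],[0,0,0],[0,0,0],[0,0,0],[0,0,0],[0,0,0]])

```text
time_s: 13.55
tool_pos: [0.4451, 0.1818, 0.2021]
ee_rot: [0.281, 3.123, 0.008]
ft_force: [0.4, 0.2, -0.1]
opening: 0.0348
gripper_force: 0.0
```

```bash
python3 -c "
from h import *
goal(0,.145,.195)
for t in ('top','side'):
  p,P=cloud(t);Q=P.reshape(-1,3);Q=Q[~np.isnan(Q[:,0])]
  c=AX-.0677*SX+.0514*SY
  k=Q[(np.hypot(*(Q[:,:2]-c).T)<.035)&(Q[:,2]>.085)&(Q[:,2]<.105)]
  if len(k):
    d=k.mean(0)[:2]-AX; print(t,len(k),d@SX,d@SY,np.arctan2(d@SY,-(d@SX)))
"
```

```text
off [  4.6 114.6   7.7] turn [  0.2   0.4 -37.1]
stop xy -65.6 50.8 z 0.2021 F stop 0.48 -0.0 -0.08 open 0.03484212735815449 t 13.55 q [-0.8   0.18  0.36  1.99 -0.08  0.98  0.99]
side 40 -0.07086557213389197 0.0498672088666908 0.6131964321289607
```

jog_arm(offset=[[1,18,0],[2,40,0],[3,62,0],[4,84,0],[5,104,0],[5,115,0],[5,115,0],[5,115,0]], angular=[[0,0,-6],[0,0,-12],[0,0,-18],[0,0,-24],[0,0,-30],[0,0,-36],[0,0,-37],[0,0,-37]], fingers=1)

```text
time_s: 14.32
tool_pos: [0.4576, 0.2943, 0.1957]
ee_rot: [0.724, -3.054, 0.002]
ft_force: [-0.8, -1.0, 0.3]
opening: 0.0004
gripper_force: 0.0
```

```bash
python3 -c "
from h import *
goal(0,.145,.09)
p,P=cloud('top');Q=P.reshape(-1,3);Q=Q[~np.isnan(Q[:,0])]
c=AX+.145*SY
k=Q[(np.hypot(*(Q[:,:2]-c).T)<.03)&(Q[:,2]<.19)]; print(len(k),k[:,2].max() if len(k) else '')
"
```

```text
off [ -3.9  -0.5 105.7] turn [-0.  -0.2 -0.1]
stop xy -3.6 145.5 z 0.1957 F stop -1.21 -0.51 0.27 open 0.000359451655034687 t 14.3167 q [-0.83  0.3   0.21  1.84 -0.07  1.01  1.45]
420 0.0024379083595609252
```

jog_arm(offset=[[-4,0,30],[-4,0,60],[-4,0,85],[-4,0,102],[-4,0,105],[-4,0,105],[-4,-6,105],[-4,-12,105]], angular=[[0,0,0],[0,0,0],[0,0,0],[0,0,0],[0,0,0],[0,0,0],[0,0,0],[0,0,0]])

```text
time_s: 15.03
tool_pos: [0.4682, 0.2857, 0.094]
ee_rot: [-0.725, 3.055, 0.001]
ft_force: [0.3, -0.3, -0.2]
opening: 0.0005
gripper_force: 0.0
```

jog_arm(offset=[[0,-3,0],[0,-6,0],[0,-9,0],[0,-12,0],[0,-15,0],[0,-18,0],[0,-21,0],[0,-24,0]], angular=[[0,0,0],[0,0,0],[0,0,0],[0,0,0],[0,0,0],[0,0,0],[0,0,0],[0,0,0]])

```text
time_s: 15.7
tool_pos: [0.478, 0.2649, 0.0929]
ee_rot: [-0.727, 3.056, 0.001]
ft_force: [-2.0, 2.2, 2.0]
opening: 0.0003
gripper_force: 1.9
```

```bash
python3 -c "
from h import *
goal(0,.065,.09)"
```

```text
off [  1.3 -45.1   2.9] turn [ 0.  0. -0.]
stop xy 1.3 110.1 z 0.0929 F stop -0.77 2.81 2.0 open 0.00029655993668660583 t 15.7 q [-0.74  0.43  0.19  1.93 -0.11  0.79  1.55]
```

jog_arm(offset=[[0,-3,0],[0,-6,0],[0,-9,0],[0,-12,0],[0,-15,0],[0,-18,0],[0,-21,0],[0,-24,0]], angular=[[0,0,0],[0,0,0],[0,0,0],[0,0,0],[0,0,0],[0,0,0],[0,0,0],[0,0,0]])

```text
time_s: 16.37
tool_pos: [0.4891, 0.2427, 0.0927]
ee_rot: [-0.726, 3.056, 0.0]
ft_force: [-1.7, 2.8, 2.6]
opening: 0.0005
gripper_force: 1.8
```

jog_arm(offset=[[0,-1.5,0],[0,-3,0],[0,-4.5,0],[0,-6,0],[0,-7,0],[0,-8,0]], angular=[[0,0,0],[0,0,0],[0,0,0],[0,0,0],[0,0,0],[0,0,0]])

```text
time_s: 16.87
tool_pos: [0.4926, 0.2357, 0.0927]
ee_rot: [-0.726, 3.056, 0.0]
ft_force: [-0.8, 2.9, 3.0]
opening: 0.0004
gripper_force: 1.7
```

```bash
python3 -c "
from h import *
goal(0,.065,.09)"
```

```text
off [  1.1 -12.6   2.7] turn [ 0.   0.  -0.1]
stop xy 1.1 77.6 z 0.0927 F stop 0.59 2.94 2.99 open 0.000377688943031588 t 16.8667 q [-0.69  0.43  0.2   1.93 -0.12  0.79  1.61]
```

jog_arm(offset=[[0,-1,0],[0,-2,0],[0,-3,0],[0,-4,0],[0,-4,0]], angular=[[0,0,0],[0,0,0],[0,0,0],[0,0,0],[0,0,0]])

```text
time_s: 17.28
tool_pos: [0.4945, 0.2319, 0.0926]
ee_rot: [-0.725, 3.056, -0.0]
ft_force: [-0.3, 2.6, 1.7]
opening: 0.0003
gripper_force: 1.3
```

jog_arm(offset=[[0,-0.7,0],[0,-1.4,0],[0,-2,0],[0,-2,0]], angular=[[0,0,0],[0,0,0],[0,0,0],[0,0,0]])

```text
time_s: 17.62
tool_pos: [0.4952, 0.2303, 0.0926]
ee_rot: [0.726, -3.057, 0.0]
ft_force: [-0.3, 3.0, 2.8]
opening: 0.0006
gripper_force: 1.4
```

```bash
python3 -c "
from h import *
goal(0,.065,.09)"
```

```text
off [ 1.1 -6.5  2.6] turn [-0.  -0.  -0.1]
stop xy 1.1 71.5 z 0.0926 F stop 1.09 2.85 2.79 open 0.0006359416739844951 t 17.6167 q [-0.68  0.43  0.2   1.93 -0.12  0.79  1.62]
```

jog_arm(offset=[[0,-0.7,0],[0,-1.4,0],[0,-2,0],[0,-2,0]], angular=[[0,0,0],[0,0,0],[0,0,0],[0,0,0]])

```text
time_s: 17.95
tool_pos: [0.4957, 0.2293, 0.0926]
ee_rot: [0.727, -3.056, -0.001]
ft_force: [-0.8, 5.5, 2.4]
opening: 0.0005
gripper_force: 2.7
```

jog_arm(offset=[[0,-0.7,0],[0,-1.4,0],[0,-2,0],[0,-2,0]], angular=[[0,0,0],[0,0,0],[0,0,0],[0,0,0]])

```text
time_s: 18.28
tool_pos: [0.4958, 0.2292, 0.0927]
ee_rot: [0.729, -3.055, -0.004]
ft_force: [-3.6, 9.4, 2.6]
opening: 0.0006
gripper_force: 5.2
```

jog_arm(offset=[[0,-0.7,0],[0,-1.4,0],[0,-2,0],[0,-2,0]], angular=[[0,0,0],[0,0,0],[0,0,0],[0,0,0]])

```text
time_s: 18.62
tool_pos: [0.4958, 0.2291, 0.0927]
ee_rot: [0.731, -3.054, -0.007]
ft_force: [-5.4, 14.6, 3.0]
opening: 0.0007
gripper_force: 7.7
```

The bar is home: the force rises to 15 N with no more movement. Next I'll retract and check.

jog_arm(offset=[[0,8,0],[0,20,0],[0,35,0],[0,40,-15],[0,40,-45],[0,40,-80],[0,40,-110],[0,40,-110]], angular=[[0,0,0],[0,0,0],[0,0,0],[0,0,0],[0,0,0],[0,0,0],[0,0,0],[0,0,0]])

```text
time_s: 19.28
tool_pos: [0.4824, 0.2616, 0.2081]
ee_rot: [-0.723, 3.05, 0.003]
ft_force: [0.9, 0.5, 0.0]
opening: 0.0005
gripper_force: 0.0
```

jog_arm(offset=[[0,35,0],[0,70,0],[0,105,0],[0,140,0],[0,170,0],[0,180,0],[0,180,0],[0,180,0]], angular=[[0,0,0],[0,0,0],[0,0,0],[0,0,0],[0,0,0],[0,0,0],[0,0,0],[0,0,0]])

```text
time_s: 19.95
tool_pos: [0.3991, 0.4205, 0.2018]
ee_rot: [0.726, -3.056, 0.003]
ft_force: [0.9, 0.1, -0.7]
opening: 0.0004
gripper_force: 0.0
```

```bash
python3 -c "
from h import *
goal(0,.065,.09)
for t in ('top','side'):
  p,P=cloud(t);Q=P.reshape(-1,3);Q=Q[~np.isnan(Q[:,0])]
  for nm,c,z0,z1,rad in (('knob',AX-.0677*SX+.0514*SY,.085,.105,.03),('plate',AX+.052*SY,.108,.13,.05)):
    k=Q[(np.hypot(*(Q[:,:2]-c).T)<rad)&(Q[:,2]>z0)&(Q[:,2]<z1)]
    if len(k):
      d=k.mean(0)[:2]-AX; print(t,nm,len(k),d@SX,d@SY,np.arctan2(d@SY,-(d@SX)))
  if t=='top': cv2.imwrite('pics/top3.png',cv2.resize(p[150:270,150:310],None,fx=4,fy=4,interpolation=2)[...,::-1])
  print([tip_of(t,o)[0]['xy'] for o in ('screwdriver','chuck_key') if tip_of(t,o)])
"
```

```text
off [   0.7 -219.4  112.3] turn [-0.1 -0.1 -0.1]
stop xy 1.1 284.6 z 0.2018 F stop 0.85 -0.27 -0.67 open 0.00041179662281718067 t 19.95 q [-1.01  0.35  0.15  1.74 -0.06  1.05  1.19]
top knob 53 -0.06726052118229918 0.05103162030980061 0.6490559260110506
top plate 191 8.091298473829827e-05 0.05143194039680439 1.5723695304765317
[[387.2, 244.3]]
side knob 38 -0.07021656863826707 0.05033182115940413 0.6219178731461927
side plate 118 -0.0038208376214225502 0.050524896806142035 1.495317123585027
[[302.0, 228.6], [318.0, 314.8]]
```

View pics/top3.png

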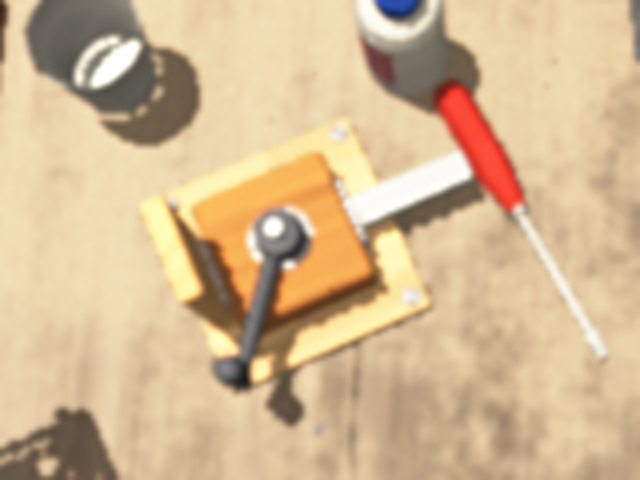

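The picture shows the lever swung clockwise, with the knob at crop (230,372), about 0.65 rad. The plate is against the block, 51.4 mm from the axis, and the screwdriver hasn't moved.

```bash
python3 -c "
from rig import r
print(r.hand_in())"
```

```text
the job is handed in; nothing more can be done
None
```

The job is handed in: clockwise loosens the lever (left-hand thread), I swung it to its stop at about 0.65 rad and left it there, the bar is fully home, the screwdriver and chuck key are undisturbed, and the arm is clear.

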